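# Empty the grinding-ball cup into the sieve pan and hold it upside down

### The job

The steel cup with the side grip, standing in one of the holder's two sockets, holds six grinding balls from the mill: draw it upright out of its socket, then tip it over the round steel sieve pan so that all of them end up in the pan. Finish while still holding the emptied cup in the gripper, raised over the pan without touching it, its mouth turned down past level; do not put it down or let go. Leave the pan, the jar in the other socket and everything else on the bench where they are.

Things in the scene. Friction and masses are not known exactly. Their poses are not given: they have to be found in the camera images.
- cup: open steel cup, 80 mm tall, wall 3 mm, 160 g: 60 mm across at the foot, 62 at 22 mm height, flaring to 88 mm at the rim. Origin: centre of its underside; z to the mouth. A flat grey grip, an upright plate 12 mm thick (along y), sticks out along its +x, 40 to 100 mm from the axis, 44 to 78 mm above the underside. Loose in its socket, grip within 40 degrees of straight away from the robot
- cup_grip (a point): point inside the cup's grip plate where it is best pinched from above, 76 mm from the cup's axis along its x, 66 mm above its underside; axes are the cup's
- cup_rim (a point): centre of the cup's mouth, 80 mm above its underside; axes are the cup's
- holder: fixed aluminium plate 100 x 230 x 6 mm with two round sockets at y = -65 and +65 mm: rings 78 mm outer, 68 mm inner diameter, top edge 36 mm and floor 8 mm above the bench. Origin: centre of the plate's underside. Cup in one socket, jar in the other, either way round; holder and pan may stand on either side of the bench
- pan: round open steel sieve pan, 200 mm across, 60 mm tall, wall and floor 4 mm, 0.9 kg, loose; origin at the centre of its underside, z up
- ball0_center (a point): centre of one of six equal steel grinding balls, 16 mm across, 17 g, at the start loose on the cup's floor
- ball1_center (a point): centre of one of six equal steel grinding balls, 16 mm across, 17 g, at the start loose on the cup's floor
- ball2_center (a point): centre of one of six equal steel grinding balls, 16 mm across, 17 g, at the start loose on the cup's floor
- ball3_center (a point): centre of one of six equal steel grinding balls, 16 mm across, 17 g, at the start loose on the cup's floor
- ball4_center (a point): centre of one of six equal steel grinding balls, 16 mm across, 17 g, at the start loose on the cup's floor
- ball5_center (a point): centre of one of six equal steel grinding balls, 16 mm across, 17 g, at the start loose on the cup's floor
- bottle: small closed brown-glass jar with a blue screw cap and a paper label, 58 mm across, 95 mm tall, standing in the holder's other socket: a bystander; origin at the centre of its underside
- spatula: flat spatula with a black handle, 190 mm long, lying on the bench between holder and pan: a bystander
- solvent: clear glass bottle with a blue cap and a paper label, 72 mm across, 130 mm tall, standing on the far part of the bench: a bystander
- wrench: steel spanner, 140 mm long, lying on the far part of the bench: a bystander
- beaker: empty open glass beaker without a handle, 70 mm across, 85 mm tall, on the far part of the bench: a bystander
- can: small closed white plastic jar, 48 mm across, 60 mm tall, between the robot and the task's things: a bystander
There are look-alikes about, which are no part of the job. Of the things shaped like the holder, the aluminium one is meant. Leave any pink look-alike of the cup alone.

How it is judged:
On the way, in this order (a step that is already met when the one before it is completed fails the run):
1. the cup is drawn out of its socket, still upright (within 35 degrees), its underside more than 60 mm above the bench (height (world z) of cup above 0.06 m and angle between cup's own z axis and vertical below 0.61 rad and contact force between the fingers and cup above 0.5 N), for 0.1 s.
2. all six balls are in the pan (horizontal distance between each of ball0_center, ball1_center, ball2_center, ball3_center, ball4_center, ball5_center and pan below 0.098 m and z of each of ball0_center, ball1_center, ball2_center, ball3_center, ball4_center, ball5_center in the frame of pan below 0.05 m), for 0.2 s.
At the end, for the whole second after the job is handed in: All six balls lie in the pan; the cup hangs still in the fingers, touching neither pan nor holder, its mouth at least 5 degrees below level, the centre of its mouth more than 110 mm above the bench and within 120 mm (in plan) of the pan's centre; the pan is within 30 mm of where it was (all of step 2 and angle between cup's own z axis and vertical above 1.66 rad and height (world z) of cup_rim above 0.11 m and horizontal distance between cup_rim and pan below 0.12 m and linear speed of cup below 0.05 m/s and contact force between the fingers and cup above 0.5 N and contact force between cup and pan below 0.1 N and distance of pan from where it was at the start of the episode below 0.03 m and contact force between cup and holder below 0.1 N); the arm keeps its last pose, push and grip.
It fails at once if a bystander is shoved more than 30 mm (distance of any of bottle, spatula, solvent, wrench, beaker, can from where it was at the start of the episode above 0.03 m).
It fails at once if an upright bystander is knocked over (angle between any of bottle, solvent, beaker, can's own z axis and vertical above 0.7 rad).
It also fails if it takes over 54 s, if anything falls off the work surface, if the arm or the gripper's body presses on something with over 40 N, if the wrist force passes 120 N, or if a joint passes its speed limit or range.

### The arm

A 6-joint arm with a two-finger parallel gripper is mounted at the origin on the work surface. World frame = base frame: x ahead of the robot, y to its left, z up, the work surface at z = 0. Lengths are in m, angles in rad, forces in N, time in s.
With the tool pointing down it reaches from about 0.3 to 0.775 m from the base axis. Payload 14.6 kg.
Tool frame: the origin (TCP) lies on the centre line of the jaws, within the pads' length; the fingertips stand 19 mm ahead of it and the grasp point (between the pads) is the TCP; y points along the fingers, x is the direction in which the jaws open and shut, and the axes are right-handed (so a half turn about y gives the same grasp; the last joint's range is limited). The gripper opens to 94 mm and grips with 3 to 60 N. Pads are 16 mm wide; open, the fingers measure 119 mm over their backs; the gripper's body (75 mm by 177 mm) begins 78 mm behind the grasp point.
Start: joints at [1.141, 0.3, 1.521, -0, 1.321, -0.067], TCP at [0.195, 0.514, 0.224] pointing down, gripper open.
Joint ranges: [-3.03, 3.03], [-0.79, 2.21], [0.23, 2.52], [-1.04, 4.18], [0, 3.07], [-2.55, 2.55]. Speed limits (rad/s): [2.22, 2.22, 2.57, 3.14, 3.14, 3.14].

### API

Orientations are given as [roll, pitch, yaw] about the fixed x, y, z axes, in that order (R = Rz(yaw) Ry(pitch) Rx(roll)).
In Python, from station import ctrl, optics gives the robot as it stands.
- The arm moves only by the tool jog_arm, never from a script. Its argument "targets" is a list of rows, each a list of 3 entries, a list of its own where there are three numbers: the finger opening in cm, from 0 to 9.4, then the shift along the tool's x, y, z in cm, then the turn about the tool's y in rad. A call has 1 to 10 rows; each row is the pose to reach, as a shift and turn from the pose commanded when the call began, along the tool's axes at that moment; what a row does not reach only later rows make up. A row lasts 1/10 s, in which the tool goes at most 50 mm and 8.59 degrees, less where a joint would pass 70% of its speed; a pose out of reach is approached as far as the arm can. A call with a gripper value outside its range is refused whole. The fingers move at their own pace and stop on an object; "grip_force" is the grip in N (left out, the last holds). Time passes only in rows, so rows that repeat a pose let the fingers close. It gives the time, the measured TCP pose, the force and the opening at its end, in the units of the state.
- ctrl.get_obs(): the state, without advancing time (a new reading comes with each control period).
- optics.camera(name): name is "scene" or "top"; returns a dict with "img" (480x640x3 uint8, red, green, blue), "range_z" (480x640 float32, m along the optical axis (not along the pixel's ray), 0 where there is no reading), "camera_matrix" (3x3 intrinsics, pixels), "world_to_cam" (4x4, takes a point from world to camera coordinates). Camera axes: x right, y up, looking along -z (the intrinsics and any distortion apply to the point x, -y, -z); pixel columns grow to the right and rows downward; lengths in m; the calibration is good to about 2 mm. A picture is of the moment at which its call begins.
- ctrl.hand_in(): hands the job in, once; it reports no verdict.
The state is a dict: "time_s": time; "qpos": joint angles; "joint_vel": joint speeds; "tau": joint torques, N m; "ee_pos": TCP position; "eef_rot": TCP orientation; "force": force on the tool from outside, world axes, zero at the start; "moment": the same for the moment, N m; "grip_width": finger opening in m.
Only numpy, scipy, OpenCV 4.12 (cv2) and the standard library are available. Lean on these libraries where they do the work, as an engineer would, in place of code of your own. Each camera call takes 0.05 s, during which the arm holds its last target. There are 200 camera calls.

## Working session

There is one attempt and no reset: what is moved stays moved. The work goes in short steps, Python scripts to look and compute and a tool call to move; the robot and the scene stay as the last step left them, time stands still between calls to the robot, and variables do not carry over. Pictures are saved under pics/ and viewed, about 8 in all and at most 12, crops included, and the job is handed in when it is done.

Besides the shell and the picture viewer there is one more tool, called after "Emit:" by a JSON object that holds its "name" and its "arguments", one argument or row to a line. jog_arm: Moves the arm, as the interface text tells. Its arguments: {"type":"object","properties":{"targets":{"type":"array","items":{"type":"array"}},"grip_force":{"type":"number"}},"required":["targets"]}

```bash
mkdir -p pics; ls; python3 - <<'E'
from station import ctrl, optics
import cv2,numpy as np
o=ctrl.get_obs();print(o)
for n in("scene","top"):
    c=optics.camera(n);cv2.imwrite(f"pics/{n}0.png",c["img"][:,:,::-1]);np.savez(f"pics/{n}0.npz",**c)
    print(n,c["camera_matrix"],c["world_to_cam"], (c["range_z"]>0).mean())
E
```

```text
pics
{'time_s': 0.0, 'qpos': array([ 1.14139166e+00,  3.00478479e-01,  1.52162365e+00,  1.61724627e-05,
        1.32069391e+00, -6.66273609e-02]), 'joint_vel': array([3.08890931e-04, 8.36320902e-06, 5.51515935e-04, 8.10023546e-04,
       9.97528286e-04, 9.24059370e-05]), 'tau': array([ 8.68230163e-04, -5.31795430e+01, -3.52741170e+01,  7.08779809e-02,
        2.43610900e-02, -6.57323335e-05]), 'ee_pos': array([0.19508578, 0.51396447, 0.22386426]), 'eef_rot': array([-1.57070058e+00,  1.19967703e-03,  1.20801506e+00]), 'force': array([-0.25549536,  0.20915408, -0.24095866]), 'moment': array([-0.03426238,  0.01097631,  0.03037015]), 'grip_width': 0.09392581775912394}
scene [[518.09134153   0.         325.51308042]
 [  0.         518.09134153 242.4178237 ]
 [  0.           0.           1.        ]] [[ 1.31203106e-01  9.91355234e-01  7.38455689e-04 -1.22938369e-01]
 [-8.20170065e-01  1.08128737e-01  5.61808900e-01  3.74098107e-01]
 [ 5.56872345e-01 -7.43167320e-02  8.27266713e-01 -1.37388970e+00]
 [ 0.00000000e+00  0.00000000e+00  0.00000000e+00  1.00000000e+00]] 0.9959895833333333
top [[563.33734908   0.         312.86974776]
 [  0.         563.33734908 240.18069101]
 [  0.           0.           1.        ]] [[ 0.02673349 -0.99936797 -0.02343033  0.07425634]
 [ 0.99724356  0.02503914  0.06984494 -0.49815872]
 [-0.06921412 -0.02523294  0.99728266 -1.2134128 ]
 [ 0.          0.          0.          1.        ]] 0.9959244791666667
```

View pics/top0.png

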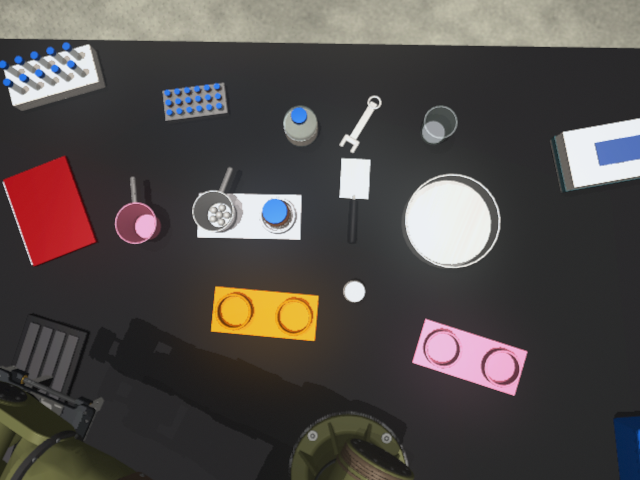

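View pics/scene0.png

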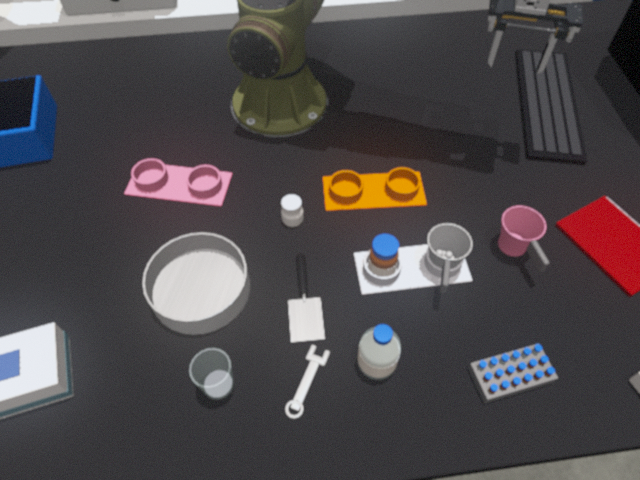

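The top view shows the grey cup with balls at about (213,212) and its grip reaching (229,172). It stands in the light aluminium holder at (250,217), next to the brown jar at (277,214), and the pan is at (452,221). Cup candidates are the steel one at (213,212), which is the one meant, and a pink one at (138,222), which is the decoy. Holder candidates are aluminium at (250,217), which is meant, orange at (265,313) and pink at (470,357).

```bash
cat > h.py <<'E'
import numpy as np,cv2
def cloud(c):
    K=c["camera_matrix"];Z=c["range_z"];v,u=np.mgrid[:480,:640]
    p=np.stack([(u-K[0,2])/K[0,0]*Z,-(v-K[1,2])/K[1,1]*Z,-Z],-1)
    T=np.linalg.inv(c["world_to_cam"]);return p@T[:3,:3].T+T[:3,3]
def circ(p):
    A=np.c_[2*p[:,:2],np.ones(len(p))];s=np.linalg.lstsq(A,(p[:,:2]**2).sum(1),rcond=None)[0]
    return s[:2],np.sqrt(s[2]+s[:2]@s[:2])
E
python3 - <<'E'
from h import *
for n,roi,pr in(("top",(150,250,185,260),(165,280,390,510)),("scene",(215,300,410,480),(225,340,135,260))):
    c=np.load(f"pics/{n}0.npz");P=cloud(c);sel=lambda r:P[r[0]:r[1],r[2]:r[3]].reshape(-1,3)
    p=sel(roi);p=p[(p[:,2]>.08)&(p[:,2]<.094)]
    # rim: iterate circle fit
    q=p
    ctr=np.median(p[:,:2],0)
    for _ in range(15):
        d=np.hypot(*(p[:,:2]-ctr).T);q=p[(abs(d-.0435)<(.006))]
        ctr,r=circ(q)
    d=np.hypot(*(p[:,:2]-ctr).T);g=p[(d>.052)&(d<.11)]
    print(n,"cup",ctr,r,len(q),"z",q[:,2].mean(),"grip",len(g),g.mean(0),d.max(),"yaw",np.arctan2(*(g.mean(0)[:2]-ctr)[::-1]))
    p=sel(pr);p=p[(p[:,2]>.05)&(p[:,2]<.07)];print("pan",circ(p),p[:,2].max(),len(p))
    p=sel(roi);print("cup zmax",p[:,2].max())
    for nm,r in(("jar",(195,240,258,300)),("can",(278,305,340,370)),("solv",(100,150,280,320)),("beaker",(100,150,420,460)),("spat",(155,250,338,372)))if n=="top" else ():
        p=sel(r);p=p[p[:,2]>(.004 if nm=="spat" else .045)];print(nm,p.min(0),p.max(0))
c=np.load("pics/top0.npz")["img"][:,:,::-1][140:270,100:320]
cv2.imwrite("pics/crop1.png",cv2.resize(c,None,fx=3.5,fy=3.5,interpolation=cv2.INTER_CUBIC))
E
```

```text
top cup [0.58302658 0.28045631] 0.04355669507208505 58 z 0.08444216346270829 grip 160 [0.5425814  0.30547251 0.0850153 ] 0.08251619524556507 yaw 2.5876659549052707
pan (array([ 0.54154849, -0.20454562]), np.float64(0.09734323966060145)) 0.0682806661325055 765
cup zmax 1.246649258402892
jar [0.41081515 0.0560649  0.04693503] [0.57314288 0.19425283 1.24664926]
can [ 0.36750068 -0.02383269  0.04869085] [0.41081515 0.0560649  1.24664926]
solv [0.41081515 0.0560649  0.04532937] [0.77531155 0.15657848 1.24664926]
beaker [ 0.41081515 -0.20750229  0.04514215] [0.78055649 0.0560649  1.24664926]
spat [ 0.41081515 -0.04096259  0.00400135] [0.68998946 0.0560649  1.24664926]
scene cup [0.57528032 0.28369   ] 0.043926046208131925 58 z 0.08388763414982008 grip 215 [0.55438204 0.29954228 0.08359208] 0.07264822253352589 yaw 2.4926454962852147
pan (array([ 0.5458911 , -0.20440033]), np.float64(0.09748582943767574)) 0.06450186789473111 1064
cup zmax 0.9264923591541526
```

View pics/crop1.png

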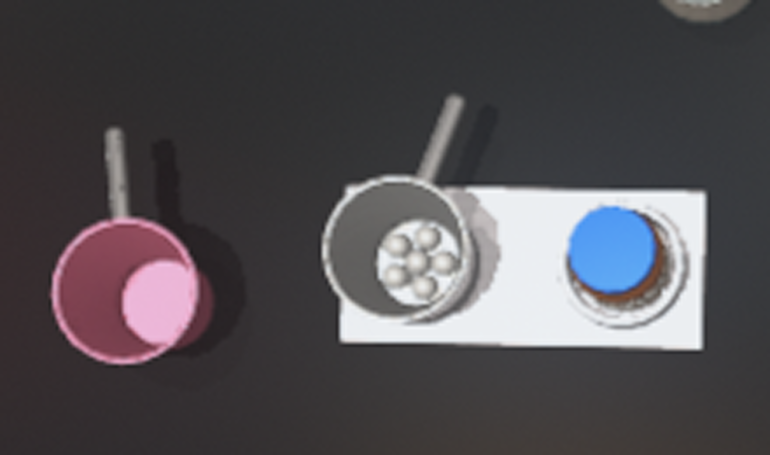

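The crop confirms it: the steel cup's rim is centred near crop (397,250) with six balls inside, and the grip tip is at (456,98). The pink cup at left is empty. The first depth fit picked up stray points, so I'll cast rays instead.

```bash
cat >> h.py <<'E'
def ray(c,u,v,z):
    K=c["camera_matrix"];T=np.linalg.inv(c["world_to_cam"])
    d=T[:3,:3]@np.array([(u-K[0,2])/K[0,0],-(v-K[1,2])/K[1,1],-1]);o=T[:3,3]
    return o+d*(z-o[2])/d[2]
E
python3 - <<'E'
from h import *
c=np.load("pics/top0.npz")
f=lambda u,v:((u+.5)/3.5-.5+100,(v+.5)/3.5-.5+140)
for nm,u,v,z in(("rimC",397.5,249.5,.088),("rimL",323,250,.088),("rimR",472,250,.088),("gtip",456,98,.086),("gmid",442,138,.086),("gnear",428,176,.086),("hTL",346,187,.006),("hTR",706,191,.006),("hBR",703,349,.006),("hBL",340,342,.006),("jar",612,248,.103)):
    print(nm,ray(c,*f(u,v),z).round(4))
for nm,u,v,z in(("can",354,291,.06),("solv",299,116,.13),("spat",352,242,.01),("panC",451,220.5,.06),("spatT",355,159,.003),("beak",440,122,.085)):print(nm,ray(c,u,v,z).round(4))
P=cloud(c)
roi=P[160:240,185:245].reshape(-1,3);m=(roi[:,2]>.075)&(roi[:,2]<.1);p=roi[m]
C=ray(c,*f(397.5,249.5),.088)[:2];d=p[:,:2]-C;r=np.hypot(*d.T);g=p[(r>.055)&(r<.105)&(d[:,0]>0)]
print(len(g),g.mean(0),np.degrees(np.arctan2(*(g.mean(0)[:2]-C)[::-1])),r[(d[:,0]>.03)].max())
s=np.load("pics/scene0.npz");cv2.imwrite("pics/crop2.png",cv2.resize(s["img"][205:305,330:490,::-1],None,fx=5,fy=5,interpolation=cv2.INTER_CUBIC))
E
```

```text
rimC [0.547  0.2941 0.088 ]
rimL [0.5456 0.3386 0.088 ]
rimR [0.5477 0.2497 0.088 ]
gtip [0.6391 0.263  0.086 ]
gmid [0.6148 0.2705 0.086 ]
gnear [0.5917 0.278  0.086 ]
hTL [0.5959 0.3455 0.006 ]
hTR [0.5986 0.1158 0.006 ]
hBR [0.4981 0.1148 0.006 ]
hBL [0.4967 0.3453 0.006 ]
jar [0.5491 0.1651 0.103 ]
can [ 0.3886 -0.0029  0.06  ]
solv [0.739  0.1191 0.13  ]
spat [0.4948 0.0013 0.01  ]
panC [ 0.542  -0.2036  0.06  ]
spatT [ 0.6811 -0.0017  0.003 ]
beak [ 0.7453 -0.1733  0.085 ]
126 [0.6197497  0.26988366 0.08279898] -18.43114787895788 0.09896359649896741
```

View pics/crop2.png

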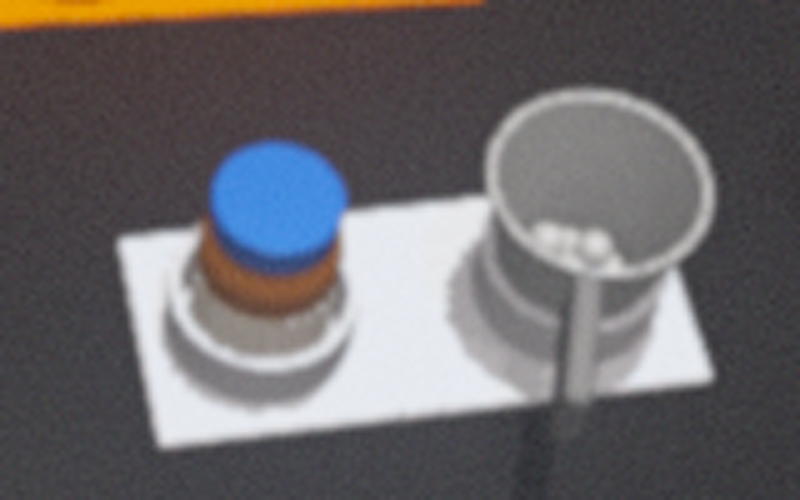

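The cup axis is at about (0.547, 0.294), its yaw is about -18.4°, and the pinch point is (0.619, 0.270, 0.074). The jog only offers a turn about the finger axis, so the tool stays vertical. Before planning the tip I'll check, in free space, how the arm behaves at the edge of its reach.

Emit:
{"name": "jog_arm", "arguments": {
  "targets": [
    [9.4, [0, -45, 0], 0],
    [9.4, [0, -45, 0], 0],
    [9.4, [0, -45, 0], 0],
    [9.4, [0, -45, 0], 0],
    [9.4, [0, -45, 0], 0],
    [9.4, [0, -45, 0], 0],
    [9.4, [0, -45, 0], 0],
    [9.4, [0, -45, 0], 0],
    [9.4, [0, -45, 0], 0],
    [9.4, [0, -45, 0], 0]
  ]
}}

```text
time_s: 1.1
ee_pos: [0.1888, 0.4974, 0.6502]
eef_rot: [-1.57, -0.007, 1.208]
force: [-4.5, -9.3, 12.3]
grip_width: 0.094
```

Emit:
{"name": "jog_arm", "arguments": {
  "targets": [
    [9.4, [0, -45, 0], 0],
    [9.4, [0, -45, 0], 0],
    [9.4, [0, -45, 0], 0],
    [9.4, [0, -45, 0], 0],
    [9.4, [0, -45, 0], 0],
    [9.4, [0, -45, 0], 0],
    [9.4, [0, -45, 0], 0],
    [9.4, [0, -45, 0], 0]
  ]
}}

```text
time_s: 1.9
ee_pos: [0.1444, 0.3804, 0.7343]
eef_rot: [-1.571, -0.029, 1.208]
force: [-0.1, -0.5, 0.6]
grip_width: 0.094
```

```bash
python3 -c "
from station import ctrl
o=ctrl.get_obs();print(o['qpos'],o['ee_pos'],o['eef_rot'])"
```

```text
[ 1.11619999  0.31155873  0.23577518  0.00498489  2.56509705 -0.08755167] [0.14441758 0.38040118 0.73429268] [-1.57076207 -0.0292823   1.20797   ]
```

Emit:
{"name": "jog_arm", "arguments": {
  "targets": [
    [9.4, [0, -45, 0], 0],
    [9.4, [0, -45, 0], 0],
    [9.4, [0, -45, 0], 0],
    [9.4, [0, -45, 0], 0]
  ]
}}

```text
time_s: 2.3
ee_pos: [0.1202, 0.3168, 0.7679]
eef_rot: [-1.571, -0.044, 1.208]
force: [0.4, 0.1, -0.2]
grip_width: 0.0939
```

```bash
python3 -c "
from station import ctrl
o=ctrl.get_obs();print(o['qpos'],o['ee_pos'],o['eef_rot'])"
```

```text
[ 1.09626609  0.21946748  0.23543576  0.01011424  2.64285246 -0.10275435] [0.12022258 0.31680827 0.76785476] [-1.57087307 -0.04408149  1.20801039]
```

The arm holds its tool direction and gives up position at the limit, so tipping with the wrist is not possible. My plan is to lift the cup with a firm pinch and carry it to the pan. There I loosen the pinch so the cup swings down about the pad axis, then nudge its rim against the pan's inner wall until the mouth is below level, and clamp again. I'm coming back down now.

Emit:
{"name": "jog_arm", "arguments": {
  "targets": [
    [9.4, [0, 20, 0], 0],
    [9.4, [0, 20, 0], 0],
    [9.4, [0, 20, 0], 0],
    [9.4, [0, 20, 0], 0],
    [9.4, [0, 20, 0], 0],
    [9.4, [0, 20, 0], 0]
  ]
}}

```text
time_s: 2.9
ee_pos: [0.1235, 0.3255, 0.5644]
eef_rot: [-1.571, -0.041, 1.208]
force: [0.3, 1.8, 0.6]
grip_width: 0.0937
```

```bash
cat > d.py <<'E'
import sys,numpy as np
from scipy.spatial.transform import Rotation as R
from station import ctrl
o=ctrl.get_obs();r=R.from_euler('xyz',o['eef_rot'])
g=np.array(eval(sys.argv[1]));yaw=float(sys.argv[2]) if len(sys.argv)>2 else 1.25
print(o['time_s'],o['ee_pos'].round(4),o['eef_rot'].round(3),o['qpos'].round(2),'F',o['force'].round(1),o['moment'].round(2),'w',o['grip_width'])
print("shift cm",(r.inv().apply(g-o['ee_pos'])*100).round(2),"turn",round(o['eef_rot'][2]-yaw,3))
E
python3 d.py "[.619,.270,.25]"
```

```text
2.9 [0.1235 0.3255 0.5644] [-1.571 -0.041  1.208] [ 1.1  -0.18  1.26  0.01  2.03 -0.11] F [0.3 1.8 0.6] [ 0.04 -0.   -0.05] w 0.0936655963793217
shift cm [ 11.09  31.91 -48.3 ] turn -0.042
```

Emit:
{"name": "jog_arm", "arguments": {
  "targets": [
    [9.4, [11.1, 31.9, -48.3], -0.042],
    [9.4, [11.1, 31.9, -48.3], -0.042],
    [9.4, [11.1, 31.9, -48.3], -0.042],
    [9.4, [11.1, 31.9, -48.3], -0.042],
    [9.4, [11.1, 31.9, -48.3], -0.042],
    [9.4, [11.1, 31.9, -48.3], -0.042],
    [9.4, [11.1, 31.9, -48.3], -0.042],
    [9.4, [11.1, 31.9, -48.3], -0.042],
    [9.4, [11.1, 31.9, -48.3], -0.042],
    [9.4, [11.1, 31.9, -48.3], -0.042]
  ]
}}

```text
time_s: 3.9
ee_pos: [0.5459, 0.2791, 0.2997]
eef_rot: [-1.572, -0.043, 1.25]
force: [-0.4, -0.1, 0.6]
grip_width: 0.0938
```

```bash
python3 d.py "[.619,.270,.2]"
```

```text
3.9 [0.5459 0.2791 0.2997] [-1.572 -0.043  1.25 ] [ 0.4   0.38  1.24  0.03  1.49 -0.85] F [-0.4 -0.1  0.6] [ 0.04  0.01 -0.01] w 0.09375731167743723
shift cm [ 1.01 10.03 -7.22] turn -0.0
```

Emit:
{"name": "jog_arm", "arguments": {
  "targets": [
    [9.4, [1.0, 10, -7.2], 0],
    [9.4, [1.0, 10, -7.2], 0],
    [9.4, [1.0, 10, -7.2], 0],
    [9.4, [1.0, 10, -7.2], 0],
    [9.4, [1.0, 10, -7.2], 0]
  ]
}}

```text
time_s: 4.4
ee_pos: [0.6172, 0.2707, 0.2025]
eef_rot: [-1.572, -0.044, 1.25]
force: [0.5, 0.2, 0.8]
grip_width: 0.0939
```

```bash
python3 d.py "[.619,.270,.074]"; python3 - <<'E'
from station import optics
from h import *
a=optics.camera("top");b=optics.camera("scene")
f=lambda c,r:cv2.resize(c["img"][r[0]:r[1],r[2]:r[3],::-1],(400,400))
cv2.imwrite("pics/above.png",np.hstack([f(a,(140,260,170,290)),f(b,(190,310,370,490))]))
E
```

```text
4.4 [0.6172 0.2707 0.2025] [-1.572 -0.044  1.25 ] [ 0.35  0.58  1.17  0.03  1.36 -0.91] F [0.5 0.2 0.8] [-0.02 -0.02 -0.02] w 0.09393030370069842
shift cm [-0.57 12.84 -0.17] turn -0.0
```

View pics/above.png

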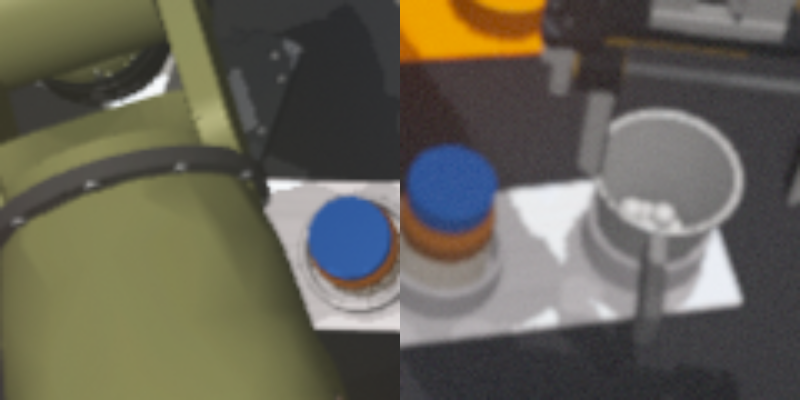

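The scene view shows the fingers straddling the grip, and the cup is undisturbed. Descending.

Emit:
{"name": "jog_arm", "arguments": {
  "targets": [
    [9.4, [-0.3, 5, -0.1], 0],
    [9.4, [-0.5, 9, -0.2], 0],
    [9.4, [-0.6, 11.5, -0.2], 0],
    [9.4, [-0.6, 12.8, -0.2], 0],
    [9.4, [-0.6, 12.8, -0.2], 0],
    [9.4, [-0.6, 12.8, -0.2], 0]
  ]
}}

```text
time_s: 5.1
ee_pos: [0.6202, 0.2701, 0.076]
eef_rot: [-1.575, -0.045, 1.251]
force: [0.8, -0.2, -0.0]
grip_width: 0.094
```

```bash
python3 d.py "[.619,.270,.074]"
```

```text
5.1 [0.6202 0.2701 0.076 ] [-1.575 -0.045  1.251] [ 0.34  0.7   1.28  0.04  1.13 -0.92] F [ 0.8 -0.2 -0. ] [0.02 0.   0.03] w 0.09397758838316844
shift cm [-0.06  0.2   0.11] turn 0.001
```

Emit:
{"name": "jog_arm", "arguments": {
  "targets": [
    [4, [0, 0, 0], 0],
    [2, [0, 0, 0], 0],
    [1.0, [0, 0, 0], 0],
    [0.5, [0, 0, 0], 0],
    [0.5, [0, 0, 0], 0],
    [0.5, [0, 0, 0], 0],
    [0.5, [0, 0, 0], 0],
    [0.5, [0, 0, 0], 0]
  ],
  "grip_force": 50
}}

```text
time_s: 5.9
ee_pos: [0.6195, 0.2696, 0.0737]
eef_rot: [-1.573, -0.044, 1.25]
force: [0.0, -0.4, -0.4]
grip_width: 0.0337
```

```bash
python3 d.py "[.619,.270,.074]"
```

```text
5.9 [0.6195 0.2696 0.0737] [-1.573 -0.044  1.25 ] [ 0.34  0.7   1.28  0.04  1.12 -0.92] F [ 0.  -0.4 -0.4] [-0.01 -0.01  0.03] w 0.03374062808275882
shift cm [ 0.02 -0.03  0.06] turn 0.0
```

Fingers are still closing.

Emit:
{"name": "jog_arm", "arguments": {
  "targets": [
    [0.5, [0, 0, 0], 0],
    [0.5, [0, 0, 0], 0],
    [0.5, [0, 0, 0], 0],
    [0.5, [0, 0, 0], 0],
    [0.5, [0, 0, 0], 0],
    [0.5, [0, 0, 0], 0]
  ],
  "grip_force": 55
}}

```text
time_s: 6.5
ee_pos: [0.6195, 0.2699, 0.074]
eef_rot: [-1.573, -0.044, 1.25]
force: [-1.1, 4.7, 3.5]
grip_width: 0.0117
```

```bash
python3 d.py "[.619,.270,.074]"
```

```text
6.5 [0.6195 0.2699 0.074 ] [-1.573 -0.044  1.25 ] [ 0.34  0.7   1.28  0.04  1.12 -0.92] F [-1.1  4.7  3.5] [ 0.88  0.56 -0.35] w 0.011685226329090435
shift cm [-0.01 -0.    0.05] turn -0.0
```

Gripped at 11.7 mm. Lifting gently.

Emit:
{"name": "jog_arm", "arguments": {
  "targets": [
    [0.5, [0.0, -1, 0], 0],
    [0.5, [0.1, -2.5, 0], 0],
    [0.5, [0.2, -4.5, 0], 0],
    [0.5, [0.3, -7, 0], 0],
    [0.5, [0.4, -10, 0], 0],
    [0.5, [0.6, -13, 0], 0],
    [0.5, [0.7, -15, 0], 0],
    [0.5, [0.7, -15, 0], 0],
    [0.5, [0.7, -15, 0], 0]
  ]
}}

```text
time_s: 7.4
ee_pos: [0.6192, 0.2697, 0.2235]
eef_rot: [-1.573, -0.043, 1.25]
force: [-0.1, 0.1, -3.0]
grip_width: 0.0116
```

```bash
python3 d.py "[.53,-.15,.25]"; python3 - <<'E'
from station import optics
from h import *
b=optics.camera("scene");cv2.imwrite("pics/lift.png",cv2.resize(b["img"][140:320,330:530,::-1],None,fx=3,fy=3))
E
```

```text
7.4 [0.6192 0.2697 0.2235] [-1.573 -0.043  1.25 ] [ 0.34  0.57  1.14  0.03  1.4  -0.91] F [-0.1  0.1 -3. ] [-0.12 -0.17 -0.  ] w 0.011591708969585258
shift cm [-42.49  -4.47  -4.77] turn 0.0
```

View pics/lift.png

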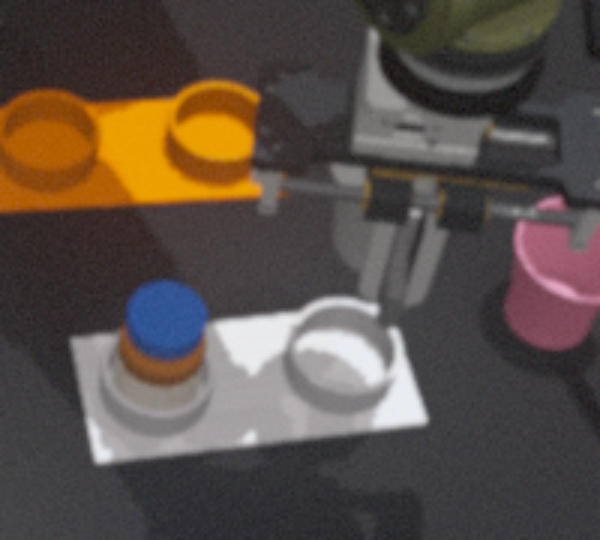

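The cup is out and upright, the socket is empty, and the load reads 3 N. Now carrying it to the pan.

Emit:
{"name": "jog_arm", "arguments": {
  "targets": [
    [0.5, [-1, -0.1, -0.2], 0],
    [0.5, [-3, -0.3, -0.5], 0],
    [0.5, [-6, -0.6, -1], 0],
    [0.5, [-9, -0.9, -1.5], 0],
    [0.5, [-12, -1.2, -2], 0],
    [0.5, [-15, -1.5, -2.4], 0],
    [0.5, [-18, -1.8, -2.9], 0],
    [0.5, [-21, -2.1, -3.4], 0],
    [0.5, [-24, -2.4, -3.9], 0],
    [0.5, [-27, -2.7, -4.4], 0]
  ]
}}

```text
time_s: 8.45
ee_pos: [0.5747, -0.0026, 0.2383]
eef_rot: [-1.571, -0.043, 1.25]
force: [0.7, -0.1, -3.4]
grip_width: 0.0112
```

Emit:
{"name": "jog_arm", "arguments": {
  "targets": [
    [0.5, [-3, -0.3, -0.5], 0],
    [0.5, [-6, -0.6, -1], 0],
    [0.5, [-9, -0.9, -1.5], 0],
    [0.5, [-12, -1.2, -2], 0],
    [0.5, [-15, -1.5, -2.4], 0],
    [0.5, [-17.5, -1.8, -2.8], 0],
    [0.5, [-19.5, -2, -3.1], 0],
    [0.5, [-20.2, -2, -3.2], 0],
    [0.5, [-20.2, -2, -3.2], 0],
    [0.5, [-20.2, -2, -3.2], 0]
  ]
}}

```text
time_s: 9.45
ee_pos: [0.542, -0.2026, 0.25]
eef_rot: [-1.572, -0.044, 1.25]
force: [1.1, -0.3, -2.6]
grip_width: 0.0117
```

```bash
python3 d.py "[.5425,-.204,.16]"
```

```text
9.45 [ 0.542  -0.2026  0.25  ] [-1.572 -0.044  1.25 ] [-0.44  0.35  1.4   0.04  1.4  -1.7 ] F [ 1.1 -0.3 -2.6] [-0.11 -0.17  0.04] w 0.011661627967279152
shift cm [-0.51  8.98 -0.08] turn 0.0
```

Emit:
{"name": "jog_arm", "arguments": {
  "targets": [
    [0.5, [-0.1, 2, 0], 0],
    [0.5, [-0.3, 5, 0], 0],
    [0.5, [-0.4, 8, 0], 0],
    [0.5, [-0.4, 9, 0], 0],
    [0.5, [-0.4, 9, 0], 0]
  ]
}}

```text
time_s: 9.95
ee_pos: [0.542, -0.2024, 0.1594]
eef_rot: [-1.57, -0.044, 1.251]
force: [0.2, -0.5, -2.5]
grip_width: 0.0118
```

Emit:
{"name": "jog_arm", "arguments": {
  "targets": [
    [0.5, [0, 0, 0], 0],
    [0.5, [0, 0, 0], 0],
    [0.5, [0, 0, 0], 0]
  ],
  "grip_force": 20
}}

```text
time_s: 10.25
ee_pos: [0.5427, -0.2035, 0.1615]
eef_rot: [-1.574, -0.043, 1.25]
force: [0.1, 0.9, -3.5]
grip_width: 0.0115
```

```bash
python3 d.py "[.5425,-.204,.16]"
```

```text
10.25 [ 0.5427 -0.2035  0.1615] [-1.574 -0.043  1.25 ] [-0.44  0.42  1.51  0.05  1.21 -1.71] F [ 0.1  0.9 -3.5] [-0.11 -0.2   0.02] w 0.011489433259435517
shift cm [-0.06  0.14  0.  ] turn 0.0
```

Emit:
{"name": "jog_arm", "arguments": {
  "targets": [
    [0.5, [0, 0, 0], 0],
    [0.5, [0, 0, 0], 0],
    [0.5, [0, 0, 0], 0]
  ],
  "grip_force": 12
}}

```text
time_s: 10.55
ee_pos: [0.5423, -0.2034, 0.1604]
eef_rot: [-1.573, -0.044, 1.25]
force: [1.2, 0.4, -3.2]
grip_width: 0.012
```

```bash
python3 d.py "[.5425,-.204,.16]"
```

```text
10.55 [ 0.5423 -0.2034  0.1604] [-1.573 -0.044  1.25 ] [-0.44  0.42  1.51  0.05  1.21 -1.71] F [ 1.2  0.4 -3.2] [-0.15 -0.16 -0.04] w 0.012027095378694652
shift cm [-0.05  0.04 -0.04] turn -0.0
```

Emit:
{"name": "jog_arm", "arguments": {
  "targets": [
    [0.5, [0, 0, 0], 0],
    [0.5, [0, 0, 0], 0],
    [0.5, [0, 0, 0], 0]
  ],
  "grip_force": 7
}}

```text
time_s: 10.85
ee_pos: [0.5423, -0.2034, 0.1602]
eef_rot: [-1.573, -0.044, 1.25]
force: [-0.5, -0.3, -3.3]
grip_width: 0.012
```

```bash
python3 d.py "[.5425,-.204,.16]"
```

```text
10.85 [ 0.5423 -0.2034  0.1602] [-1.573 -0.044  1.25 ] [-0.44  0.42  1.51  0.05  1.21 -1.71] F [-0.5 -0.3 -3.3] [-0.08 -0.02 -0.  ] w 0.011962257958088444
shift cm [-0.05  0.02 -0.04] turn 0.0
```

Emit:
{"name": "jog_arm", "arguments": {
  "targets": [
    [0.5, [0, 0, 0], 0],
    [0.5, [0, 0, 0], 0],
    [0.5, [0, 0, 0], 0]
  ],
  "grip_force": 5
}}

```text
time_s: 11.15
ee_pos: [0.5422, -0.2034, 0.1603]
eef_rot: [-1.573, -0.044, 1.25]
force: [-0.5, 0.1, -3.5]
grip_width: 0.0118
```

```bash
python3 d.py "[.5425,-.204,.16]"; python3 - <<'E'
from station import optics
from h import *
a=optics.camera("top");b=optics.camera("scene")
f=lambda c,r:cv2.resize(c["img"][r[0]:r[1],r[2]:r[3],::-1],(400,400))
cv2.imwrite("pics/p1.png",np.hstack([f(a,(140,300,370,530)),f(b,(180,350,110,280))]))
E
```

```text
11.15 [ 0.5422 -0.2034  0.1603] [-1.573 -0.044  1.25 ] [-0.44  0.42  1.51  0.05  1.21 -1.71] F [-0.5  0.1 -3.5] [-0.05 -0.04 -0.08] w 0.011771915069666029
shift cm [-0.05  0.03 -0.04] turn 0.0
```

View pics/p1.png

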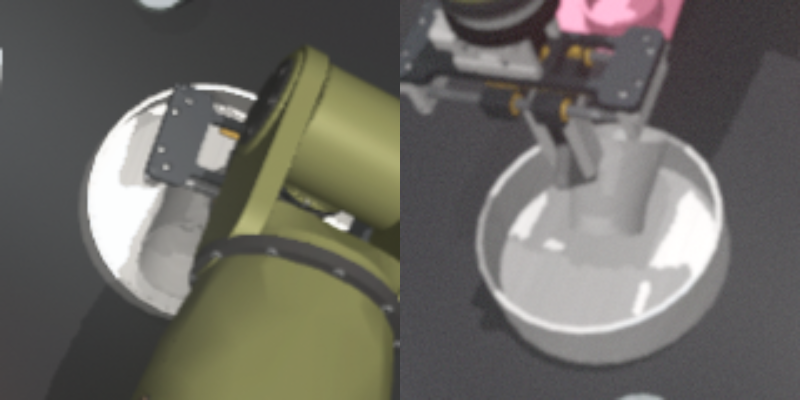

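The cup has swung down in the pads (moment down from 0.20 to about 0.06 N·m) and hangs in the pan with its mouth toward the robot. Now lowering 1 cm and nudging the rim onto the pan's inner wall along tool +z.

Emit:
{"name": "jog_arm", "arguments": {
  "targets": [
    [0.5, [0, 0.5, 0.5], 0],
    [0.5, [0, 1, 1.5], 0],
    [0.5, [0, 1, 2.5], 0],
    [0.5, [0, 1, 3.2], 0],
    [0.5, [0, 1, 3.9], 0],
    [0.5, [0, 1, 4.6], 0],
    [0.5, [0, 1, 5.3], 0],
    [0.5, [0, 1, 6], 0],
    [0.5, [0, 1, 6], 0]
  ],
  "grip_force": 5
}}

```text
time_s: 12.15
ee_pos: [0.4879, -0.1852, 0.1541]
eef_rot: [-1.584, -0.043, 1.25]
force: [10.8, -3.3, 19.9]
grip_width: 0.0119
```

```bash
python3 d.py "[.5425,-.204,.16]"
```

```text
12.15 [ 0.4879 -0.1852  0.1541] [-1.584 -0.043  1.25 ] [-0.45  0.3   1.69  0.05  1.14 -1.72] F [10.8 -3.3 19.9] [-0.48 -2.08 -0.07] w 0.011914526884566451
shift cm [-0.04 -0.52 -5.78] turn 0.0
```

Emit:
{"name": "jog_arm", "arguments": {
  "targets": [
    [0.5, [0, 0, 0.7], 0],
    [0.5, [0, 0, 1.4], 0],
    [0.5, [0, 0, 2.1], 0],
    [0.5, [0, 0, 2.1], 0]
  ]
}}

```text
time_s: 12.55
ee_pos: [0.4665, -0.1779, 0.1522]
eef_rot: [-1.579, -0.043, 1.25]
force: [7.1, -2.1, 11.6]
grip_width: 0.0121
```

```bash
python3 d.py "[.5425,-.204,.16]"; python3 - <<'E'
from station import optics
from h import *
a=optics.camera("top");b=optics.camera("scene")
f=lambda c,r:cv2.resize(c["img"][r[0]:r[1],r[2]:r[3],::-1],(400,400))
cv2.imwrite("pics/p2.png",np.hstack([f(a,(140,300,370,530)),f(b,(180,350,110,280))]))
for n,c,r in(("top",a,(140,300,370,530)),("scene",b,(200,350,120,270))):
    P=cloud(c)[r[0]:r[1],r[2]:r[3]].reshape(-1,3)
    q=P[(P[:,2]>.054)&(P[:,2]<.066)&(abs(np.hypot(P[:,0]-.5425,P[:,1]+.204)-.1)<.02)];print(n,circ(q),len(q))
E
```

```text
12.55 [ 0.4665 -0.1779  0.1522] [-1.579 -0.043  1.25 ] [-0.46  0.26  1.75  0.05  1.13 -1.73] F [ 7.1 -2.1 11.6] [-0.38 -1.26 -0.03] w 0.012051634276936013
shift cm [-0.05 -0.72 -8.05] turn 0.0
top (array([ 0.52333844, -0.18761072]), np.float64(0.08569669588650951)) 216
scene (array([ 0.52317135, -0.19636584]), np.float64(0.0981813693584284)) 385
```

View pics/p2.png

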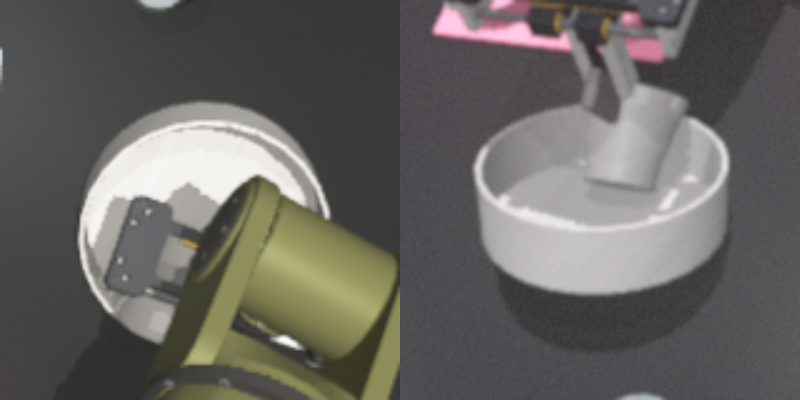

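The push jammed. The cup was tilted less than I assumed (about 45°), so its side bore on the pan's edge, shifted the pan about 20 mm toward the robot and tilted it. I'm backing off upward and will measure again.

Emit:
{"name": "jog_arm", "arguments": {
  "targets": [
    [0.5, [0.1, -1, -0.5], 0],
    [0.5, [0.2, -3, -1.5], 0],
    [0.5, [0.3, -5.5, -3], 0],
    [0.5, [0.4, -7, -5], 0],
    [0.5, [0.4, -7, -7], 0],
    [0.5, [0.4, -7, -7], 0],
    [0.5, [0.4, -7, -7], 0]
  ],
  "grip_force": 8
}}

```text
time_s: 13.35
ee_pos: [0.5316, -0.1983, 0.2197]
eef_rot: [-1.571, -0.044, 1.25]
force: [0.5, 0.2, -2.7]
grip_width: 0.0118
```

```bash
cat > t.py <<'E'
from station import optics,ctrl
from h import *
import sys
from scipy.spatial.transform import Rotation as R
o=ctrl.get_obs();R_=R.from_euler('xyz',o['eef_rot']);o0=o['ee_pos']
print(o['time_s'],o0.round(4),o['eef_rot'].round(3),'F',o['force'].round(1),'M',R_.inv().apply(o['moment']).round(3),o['grip_width'])
b=optics.camera("scene");P=cloud(b)[150:370,90:300].reshape(-1,3)
ok=(P[:,2]>.05)&(P[:,2]<.068)&(np.hypot(P[:,0]-.535,P[:,1]+.2)<.14)&(np.hypot(P[:,0]-.535,P[:,1]+.2)>.06)
q=P[ok]
c,r=circ(q)
for _ in range(8):
    d=abs(np.hypot(*(P[:,:2]-c).T)-.099);q=P[(d<.006)&(P[:,2]>.05)&(P[:,2]<.068)];c,r=circ(q)
print("pan",c.round(4),r.round(4),len(q),"shift",np.hypot(*(c-[.5435,-.2042])).round(4))
L=R_.inv().apply(P-o0)*1000   # x jaw, y down, z mouth dir
s=L[(abs(L[:,0])<46)&(abs(L[:,1])<135)&(abs(L[:,2])<135)&(P[:,2]>.07)]
# h=-z ; profile per down bin
for y in range(-10,135,10):
    k=s[(s[:,1]>=y)&(s[:,1]<y+10)]
    if len(k)>3:print(y,len(k),"z",np.percentile(k[:,2],[2,50,98]).round(),"x",np.percentile(k[:,0],[2,98]).round())
if len(sys.argv)>1:cv2.imwrite(f"pics/{sys.argv[1]}.png",cv2.resize(b["img"][150:350,90:310,::-1],None,fx=3,fy=3))
E
python3 t.py p3
```

```text
13.35 [ 0.5316 -0.1983  0.2197] [-1.571 -0.044  1.25 ] F [ 0.5  0.2 -2.7] M [ 0.055 -0.01   0.059] 0.011807169540582507
pan [ 0.5453 -0.2044] 0.0974 870 shift 0.0018
-10 119 z [-41. -11.   7.] x [-6. 19.]
0 87 z [-36. -11.   6.] x [-2. 19.]
10 48 z [-32. -17.   8.] x [ 2. 18.]
20 121 z [-27.   1.  12.] x [ 4. 30.]
30 202 z [-23.  -5.  15.] x [ 1. 37.]
40 351 z [-33. -19.  18.] x [-22.  41.]
50 405 z [-51. -32.  19.] x [-27.  43.]
60 325 z [-58. -42.  21.] x [-25.  42.]
70 135 z [-54. -35.  16.] x [-25.  40.]
80 61 z [-50. -40.   0.] x [-21.  34.]
90 21 z [-45. -42. -20.] x [-20.  31.]
100 14 z [-42. -40. -38.] x [-21.  26.]
```

View pics/p3.png

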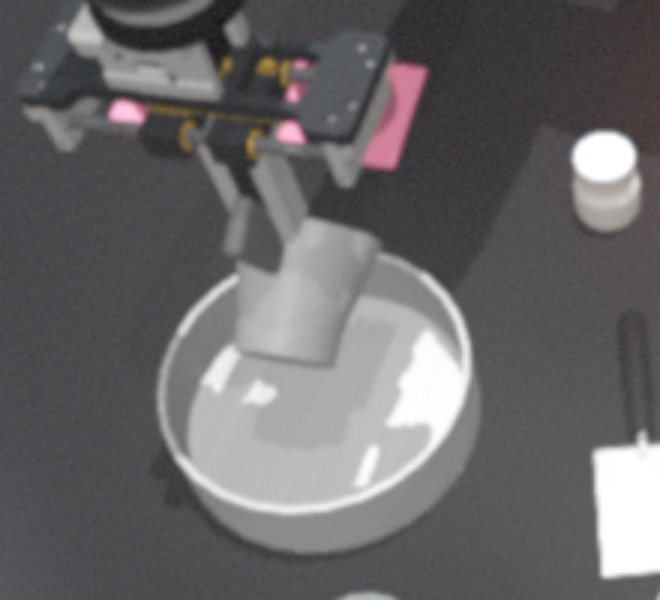

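The pan had only been tilted and is back where it was (2 mm shift). The cup has turned past hanging (moment sign flipped, tilt about 75°), with the mouth toward the robot. Next I'm lowering it so the rim meets the inner wall low down, then pushing gently.

Emit:
{"name": "jog_arm", "arguments": {
  "targets": [
    [0.5, [-0.1, 2, 0], 0],
    [0.5, [-0.2, 5, 0], 0],
    [0.5, [-0.3, 6.6, 0], 0],
    [0.5, [-0.3, 7, 0.5], 0],
    [0.5, [-0.3, 7, 1.5], 0],
    [0.5, [-0.3, 7, 2.5], 0],
    [0.5, [-0.3, 7, 3.5], 0],
    [0.5, [-0.3, 7, 4.3], 0],
    [0.5, [-0.3, 7, 5], 0],
    [0.5, [-0.3, 7, 5.0], 0]
  ],
  "grip_force": 5
}}

```text
time_s: 14.4
ee_pos: [0.4846, -0.1829, 0.1511]
eef_rot: [-1.574, -0.043, 1.25]
force: [1.8, -0.9, 0.5]
grip_width: 0.012
```

```bash
python3 t.py
```

```text
14.4 [ 0.4846 -0.1829  0.1511] [-1.574 -0.043  1.25 ] F [ 1.8 -0.9  0.5] M [-0.187  0.039  0.174] 0.011985418601580367
pan [ 0.5451 -0.2044] 0.0975 877 shift 0.0017
-10 91 z [-40. -12.   6.] x [-8. 19.]
0 71 z [-37. -12.   6.] x [-1. 19.]
10 49 z [-34. -19.   7.] x [-1. 18.]
20 82 z [-30.  -4.   6.] x [ 3. 26.]
30 216 z [-30. -13.   8.] x [-16.  34.]
40 359 z [-49. -28.   9.] x [-25.  40.]
50 423 z [-66. -44.  10.] x [-31.  41.]
60 216 z [-65. -44.  14.] x [-25.  43.]
70 107 z [-63. -51.  12.] x [-23.  41.]
80 17 z [-60. -52. -22.] x [-1. 33.]
```

It's turning, and the pan is still in place. Continuing slowly.

Emit:
{"name": "jog_arm", "arguments": {
  "targets": [
    [0.5, [0, 0, 0.7], 0],
    [0.5, [0, 0, 1.4], 0],
    [0.5, [0, 0, 2.0], 0],
    [0.5, [0, 0, 2.6], 0],
    [0.5, [0, 0, 3.2], 0],
    [0.5, [0, 0, 3.2], 0]
  ]
}}

```text
time_s: 15.05
ee_pos: [0.4551, -0.1732, 0.1514]
eef_rot: [-1.576, -0.043, 1.25]
force: [2.3, -2.2, 6.6]
grip_width: 0.012
```

```bash
python3 t.py
```

```text
15.05 [ 0.4551 -0.1732  0.1514] [-1.576 -0.043  1.25 ] F [ 2.3 -2.2  6.6] M [-0.665  0.071  0.207] 0.011976568633350547
pan [ 0.5451 -0.2044] 0.0975 882 shift 0.0016
-10 90 z [-39. -16.   6.] x [-3. 19.]
0 84 z [-39. -13.   7.] x [-4. 19.]
10 58 z [-40. -27.  -9.] x [-4. 14.]
20 298 z [-55. -28.  -5.] x [-21.  27.]
30 593 z [-83. -53.  -7.] x [-30.  34.]
40 327 z [-84. -58.  -7.] x [-31.  40.]
50 207 z [-84. -64.  -9.] x [-32.  44.]
60 153 z [-84. -76. -10.] x [-30.  43.]
70 97 z [-84. -81.  -8.] x [-27.  42.]
80 13 z [-85. -83. -29.] x [-18.  33.]
```

```bash
python3 - <<'E'
from station import optics
from h import *
a=optics.camera("top");b=optics.camera("scene")
f=lambda c,r:cv2.resize(c["img"][r[0]:r[1],r[2]:r[3],::-1],(400,500),interpolation=cv2.INTER_CUBIC)
cv2.imwrite("pics/p4.png",np.hstack([f(a,(160,285,400,500)),f(b,(195,320,140,240))]))
E
```

```text
(no output)
```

View pics/p4.png

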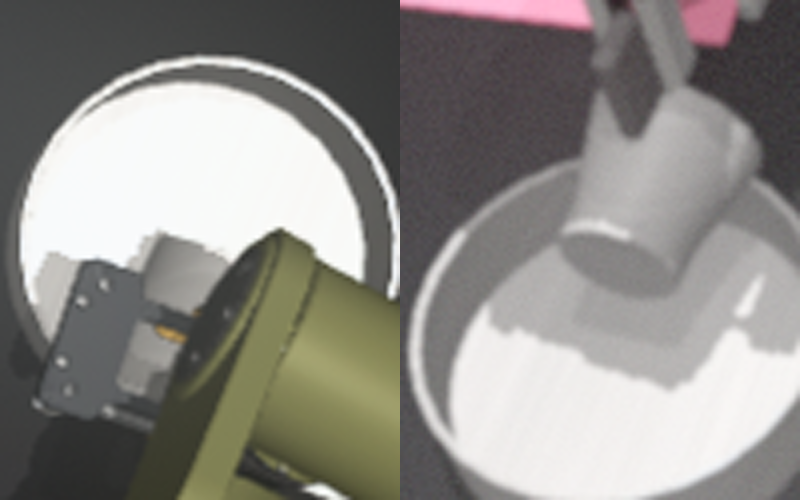

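The cup is close to level with its underside facing the far side, and the pan hasn't moved. But the underside sits 84 mm from the pads, where I expected 66 mm, so the plate has slid about 18 mm and the pads hold only its edge. I'll back off the wall a little and weigh.

Emit:
{"name": "jog_arm", "arguments": {
  "targets": [
    [0.5, [0, 0, -0.7], 0],
    [0.5, [0, 0, -1.5], 0],
    [0.5, [0, 0, -2.5], 0],
    [0.5, [0, 0, -3.0], 0],
    [0.5, [0, 0, -3.0], 0]
  ],
  "grip_force": 10
}}

```text
time_s: 15.7
ee_pos: [0.4834, -0.1822, 0.1497]
eef_rot: [-1.572, -0.044, 1.25]
force: [0.6, -0.1, -3.1]
grip_width: 0.0119
```

```bash
python3 t.py; python3 - <<'E'
from station import ctrl
import time
print(ctrl.get_obs()['force'])
E
```

```text
15.7 [ 0.4834 -0.1822  0.1497] [-1.572 -0.044  1.25 ] F [ 0.6 -0.1 -3.1] M [0.102 0.022 0.069] 0.011895043990158508
pan [ 0.5451 -0.2043] 0.0975 880 shift 0.0016
-10 84 z [-40. -15.   6.] x [-1. 19.]
0 82 z [-39. -17.   7.] x [-1. 19.]
10 51 z [-39. -20.  -1.] x [-2. 18.]
20 243 z [-48. -23.  -3.] x [-19.  28.]
30 645 z [-81. -48.  -5.] x [-28.  34.]
40 343 z [-82. -54.  -4.] x [-33.  40.]
50 212 z [-82. -63.  -2.] x [-26.  43.]
60 163 z [-82. -69.  -3.] x [-24.  43.]
70 95 z [-81. -79.  -4.] x [-23.  41.]
80 5 z [-80. -79.  -6.] x [11. 39.]
[-0.0373638   0.35400951 -2.2492387 ]
```

```bash
python3 - <<'E'
from station import ctrl,optics
from h import *
F=[];M=[]
from scipy.spatial.transform import Rotation as R
for i in range(12):
    b=optics.camera("scene" if i else "top")
    if i==0:a=b
    o=ctrl.get_obs();F.append(o['force']);M.append(R.from_euler('xyz',o['eef_rot']).inv().apply(o['moment']))
print(np.mean(F,0),np.std(F,0),np.mean(M,0))
f=lambda c,r:cv2.resize(c["img"][r[0]:r[1],r[2]:r[3],::-1],(400,500),interpolation=cv2.INTER_CUBIC)
im=np.hstack([f(a,(160,285,400,500)),f(b,(180,305,140,240))]);cv2.imwrite("pics/p5.png",cv2.convertScaleAbs(im,alpha=.75))
E
```

```text
[-0.1547903  -0.41992512 -2.63174926] [0.50684595 0.55931117 0.54422921] [ 0.12271239 -0.00303109  0.0447614 ]
```

View pics/p5.png

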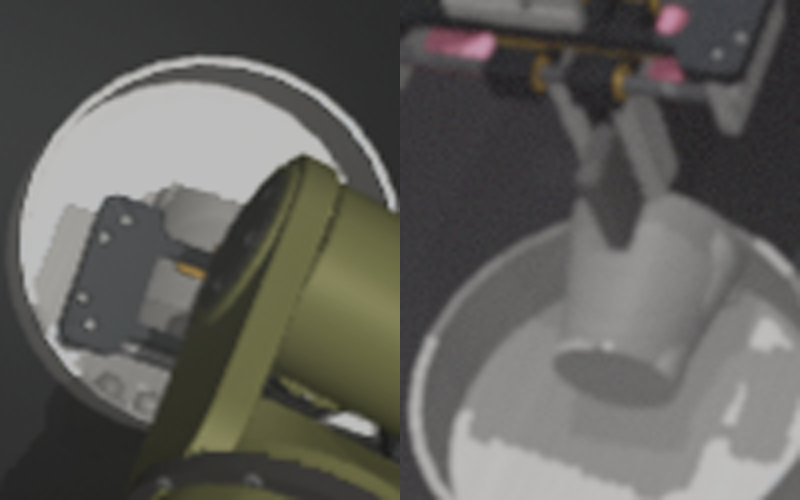

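The top view shows balls in the pan near (110,385) and (145,400), so some are out, but the weight reading says others are still in the cup. The pads also hold only the plate's edge. I'll lay the cup on the pan floor and open slightly with the fingers still straddling the plate, then re-pinch further onto it.

Emit:
{"name": "jog_arm", "arguments": {
  "targets": [
    [0.5, [0, 0, -1], 0],
    [0.5, [0, 0, -2.5], 0],
    [0.5, [0, 0, -4], 0],
    [0.5, [0, 0, -4], 0],
    [0.5, [-0.1, 1.5, -4], 0],
    [0.5, [-0.1, 2.8, -4], 0],
    [0.5, [-0.2, 3.6, -4], 0],
    [0.5, [-0.2, 4.0, -4], 0],
    [0.5, [-0.2, 4.0, -4], 0]
  ]
}}

```text
time_s: 17.25
ee_pos: [0.5207, -0.195, 0.1099]
eef_rot: [-1.572, -0.044, 1.25]
force: [0.2, -0.1, -2.2]
grip_width: 0.0116
```

```bash
sed -i 's/(P\[:,2\]>.07)\]/(P[:,2]>.012)\&(np.hypot(P[:,0]-.544,P[:,1]+.2044)<.09)]/' t.py; python3 t.py
```

```text
17.25 [ 0.5207 -0.195   0.1099] [-1.572 -0.044  1.25 ] F [ 0.2 -0.1 -2.2] M [0.126 0.027 0.042] 0.011646020427324258
pan [ 0.5452 -0.2043] 0.0975 868 shift 0.0017
-10 80 z [-40. -15.   5.] x [-0. 19.]
0 80 z [-39. -15.   6.] x [-1. 19.]
10 46 z [-38. -26.  -3.] x [-1. 18.]
20 227 z [-46. -23.  -2.] x [-17.  28.]
30 632 z [-80. -48.  -5.] x [-28.  33.]
40 343 z [-82. -54.  -4.] x [-32.  40.]
50 210 z [-82. -58.  -3.] x [-24.  43.]
60 143 z [-81. -68.  -3.] x [-23.  43.]
70 84 z [-81. -79.  -5.] x [-25.  41.]
80 59 z [-81. -79.  61.] x [-21.  35.]
90 73 z [-79.  56.  63.] x [-18.  20.]
```

Emit:
{"name": "jog_arm", "arguments": {
  "targets": [
    [0.5, [0, 0.4, 0], 0],
    [0.5, [0, 0.7, 0], 0],
    [0.5, [0, 0.7, 0], 0]
  ],
  "grip_force": 10
}}

```text
time_s: 17.6
ee_pos: [0.5239, -0.1959, 0.1075]
eef_rot: [-1.582, -0.043, 1.25]
force: [1.7, 0.7, 25.2]
grip_width: 0.0119
```

Emit:
{"name": "jog_arm", "arguments": {
  "targets": [
    [1.6, [0, 0, 0], 0],
    [1.8, [0, 0, 0], 0],
    [1.8, [0, 0, 0], 0],
    [1.8, [0, 0, 0], 0],
    [1.8, [0, 0, 0], 0]
  ]
}}

```text
time_s: 18.1
ee_pos: [0.524, -0.1959, 0.1075]
eef_rot: [-1.583, -0.043, 1.25]
force: [4.0, -0.4, 23.0]
grip_width: 0.0179
```

```bash
python3 t.py
```

```text
18.1 [ 0.524  -0.1959  0.1075] [-1.583 -0.043  1.25 ] F [ 4.  -0.4 23. ] M [-0.78   0.005 -0.498] 0.01794049441626341
pan [ 0.5452 -0.2043] 0.0974 873 shift 0.0017
-10 81 z [-41. -14.   7.] x [-17.  22.]
0 78 z [-40. -13.   6.] x [-0. 22.]
10 58 z [-40. -18.  -3.] x [ 1. 20.]
20 195 z [-42. -21.  -3.] x [-17.  29.]
30 576 z [-79. -45.  -5.] x [-28.  35.]
40 393 z [-81. -56.  -3.] x [-31.  40.]
50 205 z [-80. -55.  -0.] x [-25.  43.]
60 138 z [-80. -68.  -3.] x [-22.  43.]
70 87 z [-79. -77.  -3.] x [-22.  42.]
80 89 z [-78.  36.  67.] x [-19.  30.]
90 59 z [-77.  57.  67.] x [-13.  21.]
```

The fingertips rest on the cup's side, which confirms the slip. I'll raise and shift onto the plate's middle.

Emit:
{"name": "jog_arm", "arguments": {
  "targets": [
    [1.8, [0, -0.8, 0], 0],
    [1.8, [0.1, -1.5, 0], 0],
    [1.8, [0.1, -1.5, -0.8], 0],
    [1.8, [0.1, -1.5, -1.6], 0],
    [1.8, [0.1, -1.5, -2.4], 0],
    [1.8, [0.1, -1.5, -2.4], 0]
  ]
}}

```text
time_s: 18.75
ee_pos: [0.5446, -0.2022, 0.1177]
eef_rot: [-1.572, -0.044, 1.25]
force: [0.7, 0.6, -0.9]
grip_width: 0.0179
```

```bash
python3 t.py
```

```text
18.75 [ 0.5446 -0.2022  0.1177] [-1.572 -0.044  1.25 ] F [ 0.7  0.6 -0.9] M [ 0.03  -0.033 -0.045] 0.017903787292873775
pan [ 0.5452 -0.2043] 0.0974 806 shift 0.0017
-10 90 z [-30. -11.   6.] x [-19.  23.]
0 67 z [-29. -11.   6.] x [-17.  22.]
10 40 z [-27. -17.  -2.] x [-19.  21.]
20 26 z [-26. -21.  -7.] x [-1. 10.]
30 129 z [-23.  -0.  12.] x [ 1. 29.]
40 382 z [-41. -18.  12.] x [-25.  35.]
50 502 z [-64. -40.  13.] x [-31.  39.]
60 260 z [-64. -40.  16.] x [-28.  43.]
70 145 z [-62. -43.  18.] x [-22.  43.]
80 87 z [-60. -54.   9.] x [-22.  40.]
90 69 z [-59. -57.  86.] x [-23.  30.]
100 80 z [-57.  64.  86.] x [-18.  19.]
```

Emit:
{"name": "jog_arm", "arguments": {
  "targets": [
    [1.8, [0, -0.4, -0.4], 0],
    [1.8, [0, -0.6, -0.9], 0],
    [1.8, [0, -0.6, -0.9], 0],
    [0.5, [0, -0.6, -0.9], 0],
    [0.5, [0, -0.6, -0.9], 0],
    [0.5, [0, -0.6, -0.9], 0],
    [0.5, [0, -0.6, -0.9], 0],
    [0.5, [0, -0.6, -0.9], 0]
  ],
  "grip_force": 30
}}

```text
time_s: 19.6
ee_pos: [0.5522, -0.2052, 0.1243]
eef_rot: [-1.573, -0.043, 1.25]
force: [-0.3, -0.8, -0.3]
grip_width: 0.0119
```

Emit:
{"name": "jog_arm", "arguments": {
  "targets": [
    [0.5, [0, -0.5, 0], 0],
    [0.5, [0, -1.5, 0], 0],
    [0.5, [0.1, -2.2, 0], 0],
    [0.5, [0.1, -2.2, 0], 0],
    [0.5, [0.1, -2.2, 0], 0]
  ]
}}

```text
time_s: 20.1
ee_pos: [0.5523, -0.205, 0.1465]
eef_rot: [-1.573, -0.044, 1.25]
force: [-0.4, 0.1, -2.7]
grip_width: 0.0116
```

```bash
python3 t.py
```

```text
20.1 [ 0.5523 -0.205   0.1465] [-1.573 -0.044  1.25 ] F [-0.4  0.1 -2.7] M [ 0.072 -0.004 -0.035] 0.011593124195892875
pan [ 0.5452 -0.2043] 0.0974 868 shift 0.0017
-10 82 z [-24. -11.   7.] x [-16.  19.]
0 66 z [-22. -10.   7.] x [-16.  19.]
10 33 z [-21. -14.   2.] x [-1. 17.]
20 24 z [-19. -15.  -6.] x [-3.  8.]
30 58 z [-17.   7.  20.] x [ 0. 20.]
40 219 z [-16.   3.  20.] x [-14.  30.]
50 482 z [-49. -18.  21.] x [-26.  36.]
60 440 z [-56. -36.  20.] x [-30.  41.]
70 215 z [-55. -29.  22.] x [-25.  43.]
80 131 z [-53. -37.  23.] x [-24.  43.]
90 71 z [-52. -50.  21.] x [-27.  39.]
100 34 z [-50. -49. -48.] x [-24.  25.]
110 25 z [-48. -47. -46.] x [-15.  19.]
120 32 z [25. 90. 96.] x [-15.  18.]
130 36 z [69. 90. 97.] x [-20.  18.]
```

The re-pinch is good: the pads are near the plate's middle and the tilt is about 80°. Now moving toward the wall and pushing the rim again at light grip.

Emit:
{"name": "jog_arm", "arguments": {
  "targets": [
    [0.5, [0, 0, 1], 0],
    [0.5, [0, 0, 2.5], 0],
    [0.5, [0, 0, 4], 0],
    [0.5, [0, 0, 5], 0],
    [0.5, [0, 0, 5.5], 0],
    [0.5, [0, 0, 5.5], 0]
  ]
}}

```text
time_s: 20.75
ee_pos: [0.4999, -0.1877, 0.1463]
eef_rot: [-1.573, -0.044, 1.25]
force: [0.8, 0.4, -2.7]
grip_width: 0.0116
```

Emit:
{"name": "jog_arm", "arguments": {
  "targets": [
    [0.5, [0, 0, 0], 0],
    [0.5, [0, 0, 0.6], 0],
    [0.5, [0, 0, 1.2], 0],
    [0.5, [0, 0, 1.8], 0],
    [0.5, [0, 0, 2.4], 0],
    [0.5, [0, 0, 3.0], 0],
    [0.5, [0, 0, 3.0], 0]
  ],
  "grip_force": 5
}}

```text
time_s: 21.45
ee_pos: [0.471, -0.1781, 0.1463]
eef_rot: [-1.573, -0.044, 1.25]
force: [0.8, -1.4, -2.3]
grip_width: 0.0127
```

```bash
python3 t.py
```

```text
21.45 [ 0.471  -0.1781  0.1463] [-1.573 -0.044  1.25 ] F [ 0.8 -1.4 -2.3] M [-0.302  0.085  0.307] 0.012695295092392075
pan [ 0.5451 -0.2043] 0.0974 892 shift 0.0016
-10 81 z [-26. -11.   6.] x [-17.  20.]
0 82 z [-26. -11.   7.] x [-17.  20.]
10 43 z [-27. -21.  -7.] x [-5. 16.]
20 43 z [-27. -22.  -7.] x [-4.  6.]
30 37 z [-28. -13.   5.] x [-4. 11.]
40 469 z [-70. -26.   5.] x [-19.  27.]
50 503 z [-73. -44.   2.] x [-30.  34.]
60 261 z [-75. -49.  -1.] x [-33.  39.]
70 193 z [-76. -61.  -3.] x [-30.  42.]
80 142 z [-76. -71.  -5.] x [-29.  42.]
90 80 z [-77. -74.  -4.] x [-27.  41.]
100 23 z [-77. -74. -72.] x [-23.  12.]
```

Tilt is now about 97° and the pan is still. A little further.

Emit:
{"name": "jog_arm", "arguments": {
  "targets": [
    [0.5, [0, 0, 0.6], 0],
    [0.5, [0, 0, 1.2], 0],
    [0.5, [0, 0, 1.8], 0],
    [0.5, [0, 0, 2.3], 0],
    [0.5, [0, 0, 2.3], 0]
  ]
}}

```text
time_s: 22.0
ee_pos: [0.4492, -0.1707, 0.1461]
eef_rot: [-1.572, -0.044, 1.25]
force: [1.2, -1.0, -1.7]
grip_width: 0.0125
```

Emit:
{"name": "jog_arm", "arguments": {
  "targets": [
    [0.5, [0, 0, 0], 0],
    [0.5, [0, 0, 0], 0],
    [0.5, [0, 0, 0], 0],
    [0.5, [0, 0, -0.5], 0],
    [0.5, [0, 0, -1.5], 0],
    [0.5, [0, 0, -2.5], 0],
    [0.5, [0, 0, -2.5], 0]
  ],
  "grip_force": 50
}}

```text
time_s: 22.7
ee_pos: [0.4746, -0.1791, 0.1459]
eef_rot: [-1.572, -0.044, 1.25]
force: [-0.4, 0.6, -1.7]
grip_width: 0.0115
```

```bash
python3 t.py
```

```text
22.7 [ 0.4746 -0.1791  0.1459] [-1.572 -0.044  1.25 ] F [-0.4  0.6 -1.7] M [0.139 0.007 0.044] 0.01149836874165538
pan [ 0.5446 -0.2038] 0.0975 946 shift 0.0012
-10 85 z [-30. -12.   6.] x [-15.  19.]
0 86 z [-31. -12.   7.] x [-14.  19.]
10 60 z [-35. -27.  -8.] x [-3. 13.]
20 51 z [-38. -32.  -8.] x [-4.  8.]
30 338 z [-86. -66. -16.] x [-14.  17.]
40 617 z [-90. -46.  -6.] x [-25.  27.]
50 339 z [-92. -58.  -9.] x [-31.  36.]
60 257 z [-95. -79. -13.] x [-29.  41.]
70 184 z [-98. -93. -16.] x [-25.  43.]
80 97 z [-100.  -96.  -20.] x [-19.  44.]
90 16 z [-83. -31. -21.] x [ 6. 43.]
```

Tilt is about 106° and clamped, and the load has dropped to about 1.7 N, so the cup looks empty. Raising clear of the pan and counting balls.

Emit:
{"name": "jog_arm", "arguments": {
  "targets": [
    [0.5, [0, -1.5, 0], 0],
    [0.5, [0.1, -4, 0], 0],
    [0.5, [0.3, -7, -1], 0],
    [0.5, [0.4, -10, -2], 0],
    [0.5, [0.5, -11.5, -3], 0],
    [0.5, [0.5, -12, -3.5], 0],
    [0.5, [0.5, -12, -3.5], 0],
    [0.5, [0.5, -12, -3.5], 0]
  ]
}}

```text
time_s: 23.55
ee_pos: [0.5059, -0.1898, 0.265]
eef_rot: [-1.57, -0.044, 1.25]
force: [-1.5, -0.1, -2.4]
grip_width: 0.0118
```

```bash
python3 t.py; python3 - <<'E'
from station import ctrl,optics
from h import *
from scipy.spatial.transform import Rotation as R
F=[]
for i in range(8):
    b=optics.camera("scene" if i else "top")
    if i==0:a=b
    o=ctrl.get_obs();F.append(np.r_[o['force'],R.from_euler('xyz',o['eef_rot']).inv().apply(o['moment'])])
print(np.mean(F,0).round(3))
f=lambda c,r:cv2.resize(c["img"][r[0]:r[1],r[2]:r[3],::-1],(400,500),interpolation=cv2.INTER_CUBIC)
im=np.hstack([f(a,(165,280,402,502)),f(b,(170,330,130,258))]);cv2.imwrite("pics/p6.png",cv2.convertScaleAbs(im,alpha=.75))
E
```

```text
23.55 [ 0.5059 -0.1898  0.265 ] [-1.57  -0.044  1.25 ] F [-1.5 -0.1 -2.4] M [0.14  0.034 0.03 ] 0.011829061955441702
pan [ 0.5448 -0.2038] 0.0973 792 shift 0.0013
-10 125 z [-29. -12.   5.] x [-16.  20.]
0 114 z [-32. -13.   5.] x [-16.  19.]
10 79 z [-35. -26.  -2.] x [-4. 18.]
20 74 z [-37. -28.  -7.] x [-3.  7.]
30 441 z [-86. -64. -14.] x [-14.  17.]
40 755 z [-89. -48.  -7.] x [-24.  27.]
50 454 z [-92. -58. -10.] x [-31.  36.]
60 332 z [-95. -79. -13.] x [-27.  41.]
70 249 z [-98. -93. -17.] x [-23.  43.]
80 134 z [-99. -85. -17.] x [-17.  43.]
90 31 z [-79. -36. -20.] x [15. 42.]
100 7 z [-39. -32. -24.] x [32. 37.]
[-0.06   0.022 -1.754  0.101  0.003  0.038]
```

View pics/p6.png

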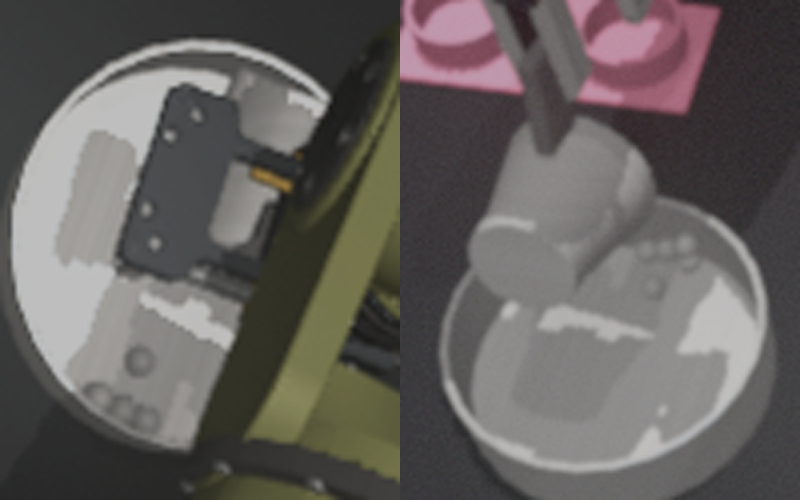

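The picture shows five balls in the pan in the scene view ((645,250), (665,248), (685,243), (690,262), (655,287)), and the cup may be hiding a sixth. I'll raise the cup higher and shift it so I can count from the depth numbers; a little motion also shakes it.

Emit:
{"name": "jog_arm", "arguments": {
  "targets": [
    [0.5, [0.1, -3, 0], 0],
    [0.5, [0.2, -6, 0], 0],
    [0.5, [0.3, -9, 0], 0],
    [0.5, [0.4, -11, 0], 0],
    [0.5, [0.5, -12, 0], 0],
    [0.5, [0.5, -12, 0], 0],
    [0.5, [0.5, -12, 0], 0],
    [0.5, [0.5, -12, 0], 0]
  ]
}}

```text
time_s: 24.8
ee_pos: [0.506, -0.1902, 0.3851]
eef_rot: [-1.571, -0.044, 1.25]
force: [-0.2, 0.9, -2.3]
grip_width: 0.0118
```

```bash
cat > balls.py <<'E'
from station import ctrl,optics
from h import *
from scipy.spatial.transform import Rotation as R
pc=np.array([.5448,-.2040])
S={}
for n in("top","scene"):
    Zs=[];
    for _ in range(4):c=dict(optics.camera(n));Zs.append(np.where(c["range_z"]>0,c["range_z"],np.nan))
    c["range_z"]=np.nanmedian(Zs,0);P=cloud(c);d=np.hypot(P[...,0]-pc[0],P[...,1]-pc[1])
    inp=(d<.093);fl=np.nanmedian(P[...,2][inp&(abs(P[...,2]-.004)<.006)])
    m=(inp&(P[...,2]-fl>.008)&(P[...,2]-fl<.022)).astype(np.uint8)
    nb,lab,st,ce=cv2.connectedComponentsWithStats(m)
    print(n,"floor",fl)
    for i in range(1,nb):
        if st[i,4]>5:print(" blob",st[i],P[lab==i].mean(0).round(3),"r",d[lab==i].mean().round(3))
    g=c["img"][:,:,::-1];S[n]=g
    seen=(inp&(P[...,2]<.03));print(" visible floor px",seen.sum())
F=[]
for i in range(10):
    optics.camera("top");o=ctrl.get_obs();F.append(np.r_[o['force'],R.from_euler('xyz',o['eef_rot']).inv().apply(o['moment'])])
print(o['time_s'],o['ee_pos'],np.mean(F,0).round(3))
# hue-free texture: circles in the scene and top crops
for n,r in(("scene",(210,330,135,255)),("top",(165,280,402,502))):
    g=cv2.resize(cv2.cvtColor(S[n][r[0]:r[1],r[2]:r[3]],cv2.COLOR_BGR2GRAY),None,fx=5,fy=5,interpolation=cv2.INTER_CUBIC)
    c=cv2.HoughCircles(cv2.GaussianBlur(g,(0,0),2),cv2.HOUGH_GRADIENT,1.5,28,param1=50,param2=18,minRadius=13,maxRadius=24)
    print(n,None if c is None else [(round(x/5+r[2]),round(y/5+r[0]),round(k/5,1)) for x,y,k in c[0][:14]])
E
python3 balls.py
```

```text
top floor 0.004849051039279573
 blob [445 179  13   3  18] [ 0.636 -0.21   0.019] r 0.092
 blob [435 180   9   2  10] [ 0.634 -0.185  0.019] r 0.091
 blob [433 245   7   7  42] [ 0.486 -0.181  0.018] r 0.063
 blob [429 256  13   8  54] [ 0.46  -0.18   0.021] r 0.088
 blob [453 257   8   7  37] [ 0.46  -0.226  0.018] r 0.087
 visible floor px 4101
scene floor 0.003478547581593605
 blob [206 246  20  11 109] [ 0.468 -0.172  0.018] r 0.085
 blob [186 250   7   7  40] [ 0.465 -0.226  0.016] r 0.083
 blob [207 258   8   8  43] [ 0.491 -0.181  0.016] r 0.058
 visible floor px 4725
25.7 [ 0.506159   -0.19020683  0.38648366] [-0.146 -0.004 -1.626  0.109 -0.015  0.032]
scene [(175, 278, np.float32(4.2)), (206, 317, np.float32(3.9)), (191, 282, np.float32(3.9)), (179, 284, np.float32(3.5)), (230, 262, np.float32(4.2)), (228, 243, np.float32(4.6)), (152, 255, np.float32(3.5)), (159, 314, np.float32(3.3))]
top [(437, 248, np.float32(3.9)), (457, 261, np.float32(3.6)), (455, 232, np.float32(4.6)), (427, 256, np.float32(3.9)), (419, 248, np.float32(4.3)), (455, 184, np.float32(2.9)), (449, 224, np.float32(4.0)), (465, 263, np.float32(4.6)), (455, 212, np.float32(4.6)), (490, 206, np.float32(4.2)), (480, 207, np.float32(4.2)), (497, 183, np.float32(4.2)), (457, 223, np.float32(3.5)), (431, 183, np.float32(4.6))]
```

```bash
python3 - <<'E'
from station import ctrl,optics
from h import *
b=dict(optics.camera("scene"));Z=[np.where(optics.camera("scene")["range_z"]>0,b["range_z"],np.nan) for _ in range(1)]
pts=[(208,250),(215,249),(221,248),(223,254),(211.6,262),(189.5,253)]
for p in pts:print(p,ray(b,*p,.014).round(3))
g=b["img"][240:270,180:236].astype(int).mean(-1)
print("\n".join(" ".join(f"{int(v):3d}" for v in r) for r in g[2:24,22:52]))
P=cloud(b);h=((P[...,2]-.0035)*1000)[242:264,202:232];print("\n".join(" ".join(f"{int(v):3d}" for v in r) for r in h))
E
```

```text
(208, 250) [ 0.461 -0.187  0.014]
(215, 249) [ 0.46  -0.172  0.014]
(221, 248) [ 0.459 -0.16   0.014]
(223, 254) [ 0.475 -0.156  0.014]
(211.6, 262) [ 0.492 -0.18   0.014]
(189.5, 253) [ 0.463 -0.225  0.014]
135 132 134 130 132 134 134 132 134 137 134 133 135 133 132 137 132 133 136 131 132 132 130 130 131 138 150 175 192 207
133 133 130 135 133 130 134 132 134 135 137 134 135 132 134 132 132 135 140 136 135 132 133 130 129 130 131 140 154 184
130 130 132 135 134 132 133 134 133 134 133 132 135 134 137 136 133 138 145 149 144 136 134 130 131 131 129 127 134 148
130 133 132 131 136 133 134 135 136 135 133 140 141 143 141 141 142 155 162 168 159 145 138 136 132 132 131 131 130 134
133 132 134 132 134 139 145 147 146 142 140 149 158 164 158 151 159 173 183 181 174 160 145 134 130 133 133 133 129 127
134 134 134 136 144 156 163 170 165 154 152 168 178 180 172 163 169 182 189 189 182 168 152 140 130 132 128 133 133 129
143 146 146 145 154 170 184 185 177 167 170 180 188 189 181 172 171 183 189 190 180 169 151 140 133 132 131 132 134 133
160 162 158 155 163 175 190 192 183 174 176 182 190 
[... 3687 characters left out ...]
  -3   0   2  11  11   1   3   0   0   2  -2   0   2   2   0   0   0  -2   0   3   0   1  -1   0   0
 -1  -2  -1   0  -1   1  12  13  15  15  14  13   0  -1   0  -2   2   0   1   0   1   1   0   0  -1   0  -1   1   0   0
  0  -1   2   2   0  -1  15 922  17  14  14  17  12  -3  -2   0  -1   0  -1  -2   0   3  -3   0  -1   0   2   0  -3  -1
  0   1   2  -1   0  11  14  13  15  13  13  10  11  -2   1   1   2   1   0   0  -1   0   2   1   0   0   1   0   0  -1
  2   0  -1   0   0   9  12  14  11  11  11  11   8   0   1   3   5   2  -1   0   0   0   1   2   0  -4   0  -1   1   2
  0   1   0   0  -2   1  10  13  13  11  12  10   4   0   2   0  -4  -1   0  -1   0  -2   0   0   0   1  -1  -1   0   0
```

The numbers show six balls in the pan: a cluster of four at the near wall (one lying on its neighbours, top about 30 mm above the floor), one at (0.49,-0.18) and one at (0.463,-0.225). The load is at the empty cup's weight and the pan has shifted 1 mm. Handing in.

```bash
python3 -c "
from station import ctrl
print(ctrl.hand_in())"
```

```text
the job is handed in; nothing more can be done
None
```

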